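# Pry the spring clip off the lapping spindle with a hooked pick

## Task

The disc of the little lapping machine is due for a change. Take the telescopic hooked pick from its wooden rest, feel its hook into the pull eye of the spring clip on the spindle, and with the hook pull the clip straight out of its groove until it lies loose and flat on the disc, clear of the brass spindle head; then lay the pick back in its rest. Work gently: press only lightly on disc, spindle and clip, do not yank, touch the clip and machine with the pick only, and leave the stones and the boxes where they are.

Things in the scene. Friction and masses are not known exactly. Their poses are not given: they have to be found in the camera images.
- machine: small flat lapping machine, fixed to the bench: wooden plinth 200 x 180 x 30 mm, grey round motor can with orange band, silver disc 150 mm across whose top face is 73 mm above the bench. Origin: underside of the plinth, on the spindle axis; z up. It carries nothing else to operate.
- spindle (a point): point on the vertical spindle axis at the height of the disc's top face. The spindle has a groove 20 mm in diameter from the disc's face up to 5.6 mm above it, and over that a fixed brass head 26 mm in diameter that rises to 23 mm above the disc (vertical sides to 20 mm, then a bevel).
- clip: dark steel spring clip, 35 x 30 x 4 mm, 26 g, flat on the disc in the groove, under the head's edge. Origin: underside, on the spindle axis while seated; z up. Pull eye at -x; two sprung arms reach to +x (front 11 mm). Pulled level along its own -x it needs 8 to 16 N over the first 10 mm, then slides free. It cannot lift; it may turn about the spindle. Clear of the head 26 mm from the axis.
- clip_eye (a point): middle of the visible opening of the pull eye, 16.25 mm from the clip's origin along its -x, half-way up; axes as the clip. It goes through to the disc: along x 6.5 mm, from the brass head's side (13 mm from the axis) to the pull bar's inner edge (19.5 mm); 12 mm wide across. The pull bar is 4.5 mm wide.
- pick_grip (a point): middle of the telescopic pick's orange flat-sided handle: 60 mm behind to 40 mm ahead of it, 16 mm wide, 18 mm high; x to the hook, z up; grip across y from above. 62 g. The hook, a 4 mm round pin with a round end, hangs straight down from the steel shank's end: tip 30 mm below this point and 97 to 113 mm ahead of it: the shank's stiff telescope is set anew each time, unmeasured; find the tip by feel.
- pick_rest: fixed dark wood rest for the pick: base 130 x 60 x 8 mm, two posts 10 mm thick centred 48 mm behind and 32 mm ahead of the origin along its x, each with a notch 26 mm wide, floor 36 mm and cheeks 50 mm above the bench. Origin: underside centre, z up, x the way the hook points. Lying in it, pick_grip is above the origin, 45 mm over the bench.
- stone_tray: fixed black tray 130 x 100 x 30 mm of rough stones up to 45 mm high; origin underside centre.
- crystal: loose upright pale crystal point, 50 mm thick, 115 mm high; origin underside centre
- inlay_box: loose black box with inlaid lid, 75 x 75 x 28 mm; origin underside centre
- jasper_slab: loose red stone slab 60 x 45 x 13 mm; origin underside centre

How it is judged:
By the outcome, as a careful person would: the job done as asked, in the order asked, and still so for the second after the job is handed in, with the robot touching nothing.
It also fails if it takes over 54 s, if anything falls off the work surface, if the arm or the gripper's body presses on something with over 40 N, if the wrist force passes 120 N, or if a joint passes its speed limit or range.

## Robot

A 7-joint arm with a two-finger parallel gripper is mounted at the origin on the work surface. World frame = base frame: x ahead of the robot, y to its left, z up, the work surface at z = 0. Lengths are in m, angles in rad, forces in N, time in s.
With the tool pointing down it reaches from about 0.425 to 0.875 m from the base axis. Payload 8.4 kg.
Tool frame: the origin (TCP) lies on the centre line of the jaws, within the pads' length; the fingertips stand r.tip_extent ahead of it and the grasp point (between the pads) lies 5 mm behind it (r.tip_extent is the distance from the TCP to the fingertips, in m); z points along the fingers, y is the line along which they close (so a half turn about z gives the same grasp; the last joint's range is limited). The gripper opens to 87 mm and grips with 3 to 60 N. Pads are 19 mm wide; open, the fingers measure 117 mm over their backs; the gripper's body (75 mm by 190 mm) begins 51 mm behind the grasp point.
Start: joints at [1.217, 0.333, 0.04, 1.465, -0.013, 1.343, -0.059], TCP at [0.164, -0.629, 0.237] pointing down, gripper open.
Joint ranges: [-2.58, 2.58], [-0.38, 2.09], [-1.3, 1.39], [0.25, 2.4], [-1.5, 4.64], [0.08, 2.09], [-2.65, 2.65]. Speed limits (rad/s): [2.22, 2.22, 2.79, 2.79, 3.14, 3.14, 3.14].

## Interface

Orientations are given as a unit quaternion [x, y, z, w].
In Python, from workcell import r, imaging, nets gives the robot as it stands. The module is installed in compiled form; this text tells all that it offers. Calls block until the motion is done:
- r.reach(position, orientation): joint-space move of the TCP to a pose.
- r.line_to(position, attitude=None, feed=0.15): straight line of the TCP; attitude=None keeps the orientation; feed is the mean speed in m/s.
- r.goto_joints(angles): joint-space move.
- r.set_gripper(opening): finger opening in m; the grip force is fixed at half the most; returns when the fingers have stopped.
- r.sleep(seconds).
- r.ik(position, orientation): joint angles nearest the present ones, or None.
- r.state(): the state.
- imaging.read_camera(name): name is "scene" or "top"; returns the picture (384x512x3 uint8, red, green, blue); there is no depth.
- imaging.calibration(name): a dict with "camera_matrix" (3x3 intrinsics, pixels), "k1" (the pictures are not rectified: a ray, as slopes to the right and down, at radius r is drawn at 1 + k1 r^2 times it, then the intrinsics apply), "R" (3x3) and "t" (3): a world point X has camera coordinates R X + t. Camera axes: x right, y down, z forward; pixel columns grow to the right and rows downward; lengths in m; the calibration is good to about 2 mm. A picture is of the moment at which its call begins. calibration takes no time and is no camera call.
A pose or a line that the arm cannot do raises r.Unreachable and nothing moves.
- r.finish_job(): hands the job in; it is judged then, once.
Trained networks look in the newest picture that a camera, given by its name, has taken for a name from the list of things; names that differ only in an ending like _2 or _b are one class to them, and where a whole thing is asked for, a point or a joint stands for the part that bears it (a point fixed in the world has none). Each returns a list of dicts, best first, with "conf" (0 to 1); they miss things now and then, are a little off and sometimes report something else, mostly with a low value. They report only what shows in the picture. A call takes as long as a camera call.
- nets.trace(camera, thing): "pixels" (384x512 bool, what is visible of it) and "point" ([column, row] in pixels, amid what is visible of it).
- nets.spot_point(camera, thing): "point" ([column, row] in pixels: a listed point, or the origin of a listed thing).
The state is a dict: "time_s": time; "joint_positions": joint angles; "qvel": joint speeds; "tau": joint torques, N m; "position": TCP position; "ee_rot": TCP orientation; "wrist_force": force on the tool from outside, world axes, zero at the start; "ft_torque": the same for the moment, N m; "width": finger opening in m; "finger_force": force on a finger pad.
Only numpy, scipy, OpenCV 4.12 (cv2) and the standard library are available. Lean on these libraries where they do the work, as an engineer would, in place of code of your own. Each camera call takes 0.05 s, during which the arm holds its last target. There are 200 camera calls.

## Working session

There is one attempt and no reset: what is moved stays moved. The work goes in short steps, each a Python script; the robot and the scene stay as the last script left them, time stands still between calls to the robot, and variables do not carry over. Pictures are saved under pics/ and viewed, at most 10 in all, crops included, and the job is handed in when it is done.

```bash
ls; mkdir -p pics; cat > h.py <<'E'
import numpy as np, cv2
from workcell import r, imaging, nets
from scipy.spatial.transform import Rotation as Ro
def ray(cam,px):
    c=imaging.calibration(cam);K=np.array(c["camera_matrix"]);R=np.array(c["R"]);t=np.array(c["t"])
    d=(np.array(px,float)-K[:2,2])/[K[0,0],K[1,1]]
    rd=np.hypot(*d);ru=rd
    for _ in range(30): ru=rd/(1+c["k1"]*ru*ru)
    if rd>0:d=d*ru/rd
    return -R.T@t, R.T@np.array([d[0],d[1],1])
def at_z(cam,px,z):
    o,d=ray(cam,px); return o+d*(z-o[2])/d[2]
def tri(p):
    A=np.zeros((3,3));b=np.zeros(3)
    for cam,px in p.items():
        o,d=ray(cam,px);d=d/np.linalg.norm(d);M=np.eye(3)-np.outer(d,d);A+=M;b+=M@o
    return np.linalg.solve(A,b)
def proj(cam,X):
    c=imaging.calibration(cam);K=np.array(c["camera_matrix"]);x=np.array(c["R"])@X+np.array(c["t"])
    d=x[:2]/x[2];d=d*(1+c["k1"]*(d@d));return d*[K[0,0],K[1,1]]+K[:2,2]
def snap(cam,fn,X=None,h=None,s=1):
    im=imaging.read_camera(cam)
    if X is not None:
        u,v=map(int,proj(cam,np.array(X)));im=im[max(0,v-h):v+h,max(0,u-h):u+h]
    im=cv2.resize(im,None,fx=s,fy=s,interpolation=cv2.INTER_CUBIC)
    cv2.imwrite("pics/"+fn,im[:,:,::-1])
def down(yaw): # tool z down, tool y axis perpendicular to direction yaw; tool x along yaw
    x=np.array([np.cos(yaw),np.sin(yaw),0]);z=np.array([0,0,-1.]);return Ro.from_matrix(np.c_[x,np.cross(z,x),z]).as_quat()
E
python3 - <<'E'
from h import *
print(r.tip_extent); s=r.state();print({k:np.round(v,3) for k,v in s.items()})
for c in("scene","top"):
    snap(c,c+"0.png",s=1.5)
    print(c,"cam at",ray(c,[256,192]))
for n,z in [("machine",0),("spindle",.073),("clip",.073),("clip_eye",.075),("pick_grip",.045),("pick_rest",0),("stone_tray",0),("crystal",0),("inlay_box",0),("jasper_slab",0)]:
    P={}
    for c in("scene","top"):
        L=nets.spot_point(c,n)
        for q in L[:2]:print(n,c,round(q["conf"],2),np.round(q["point"],1),np.round(at_z(c,q["point"],z),4))
        if L:P[c]=L[0]["point"]
    if len(P)==2:print("   tri",np.round(tri(P),4))
E
```

```text
pics
0.014
{'time_s': np.float64(0.0), 'joint_positions': array([ 1.217,  0.334,  0.04 ,  1.466, -0.013,  1.343, -0.059]), 'qvel': array([-0.   ,  0.001, -0.001, -0.   , -0.   ,  0.001, -0.001]), 'tau': array([ 1.0000e-03, -6.5635e+01,  1.3370e+00, -4.0380e+01, -5.9000e-02,
        4.5000e-02,  0.0000e+00]), 'position': array([ 0.164, -0.629,  0.236]), 'ee_rot': array([ 0.992,  0.127, -0.   , -0.001]), 'wrist_force': array([-0.382, -0.185, -0.644]), 'ft_torque': array([0.003, 0.055, 0.021]), 'finger_force': np.float64(0.0), 'width': np.float64(0.087)}
scene cam at (array([1.10378563, 0.1264627 , 0.88986997]), array([-0.54343669, -0.1150216 , -0.83198183]))
top cam at (array([0.49177601, 0.02042707, 0.83275328]), array([ 0.13085279, -0.02434279, -0.99116954]))
machine scene 0.68 [250.8 229.4] [0.616  0.0155 0.    ]
machine top 0.78 [247.3 182.8] [0.6237 0.0198 0.    ]
   tri [0.6221 0.0184 0.0116]
spindle scene 0.74 [254.2 215. ] [0.6233 0.0231 0.073 ]
spindle top 0.63 [246.  177.7] [0.6232 0.0224 0.073 ]
   tri [0.6232 0.0227 0.0728]
clip scene 0.61 [255.2 215.3] [0.6234 0.0251 0.073
[... 756 characters left out ...]
58]
stone_tray scene 0.64 [384.6 200.9] [0.4729 0.2822 0.    ]
stone_tray top 0.56 [136.3 245.6] [0.4826 0.278  0.    ]
   tri [0.4822 0.2774 0.0115]
crystal scene 0.71 [344.3 314.9] [0.7526 0.2345 0.    ]
crystal scene 0.2 [253.3 214.4] [0.5794 0.0117 0.    ]
crystal top 0.76 [154.  128.4] [0.7599 0.2407 0.    ]
   tri [0.7565 0.2354 0.0115]
inlay_box scene 0.62 [127.5 252.5] [ 0.7337 -0.2143  0.    ]
inlay_box top 0.78 [344.2 137.6] [ 0.7294 -0.2145  0.    ]
inlay_box top 0.6 [133.6 245.3] [0.4834 0.2843 0.    ]
   tri [ 0.7312 -0.2164 -0.0061]
jasper_slab scene 0.74 [326.5 161.5] [0.3996 0.1396 0.    ]
jasper_slab top 0.95 [197.8 280.8] [0.4012 0.1363 0.    ]
   tri [0.401  0.1379 0.0011]
```

View pics/scene0.png

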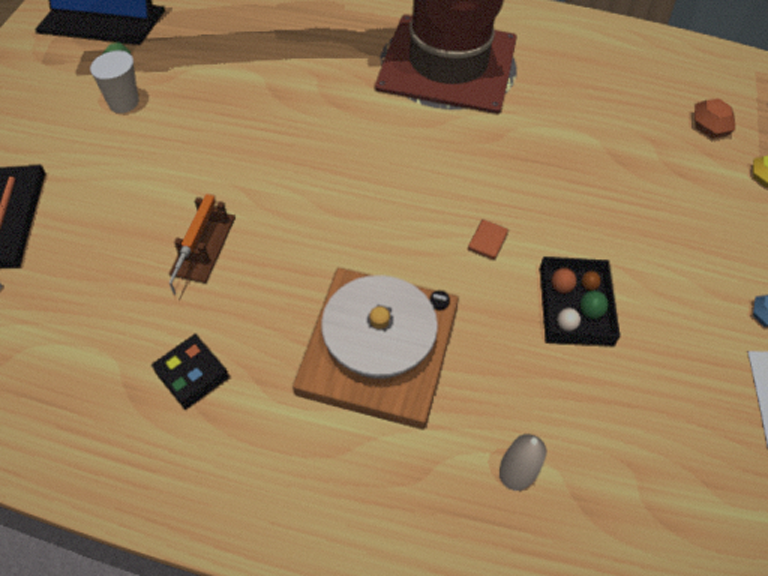

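View pics/top0.png

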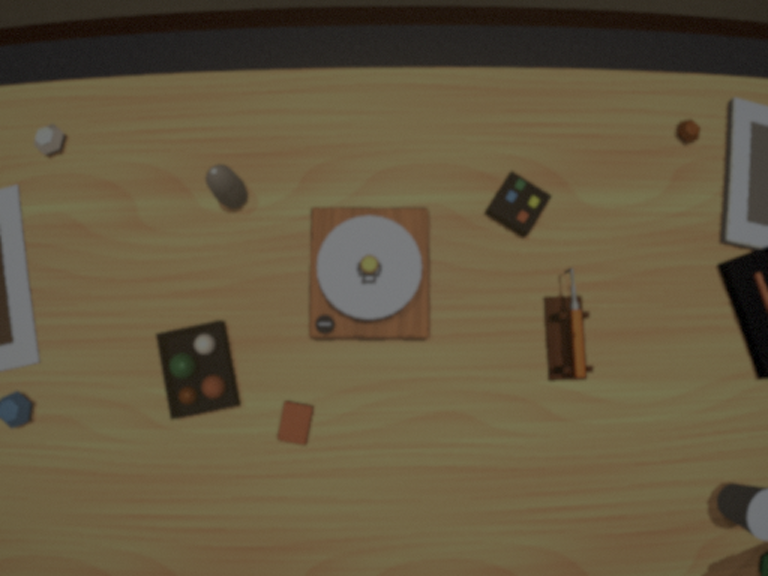

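```bash
python3 - <<'E'
from h import *
X=[.61,.022,.075]
a=[]
for c in("scene","top"):
    im=imaging.read_camera(c);u,v=map(int,proj(c,np.array(X)));print(c,u,v)
    a.append(cv2.resize(im[v-25:v+25,u-25:u+25],(390,390),interpolation=cv2.INTER_CUBIC))
cv2.imwrite("pics/clip0.png",np.hstack(a)[:,:,::-1])
for c in("scene","top"):
    for n in ("pick_grip","pick_rest","clip","clip_eye"):
        for q in nets.trace(c,n)[:1]:
            m=q["pixels"];ys,xs=np.nonzero(m)
            pts=np.c_[xs,ys]
            z={"pick_grip":.045,"pick_rest":.03,"clip":.077,"clip_eye":.077}[n]
            W=np.array([at_z(c,p,z)[:2] for p in pts]);mu=W.mean(0)
            w,V=np.linalg.eigh(np.cov((W-mu).T));d=V[:,1];s=(W-mu)@d
            print(n,c,round(q["conf"],2),len(pts),mu.round(4),"yaw",round(np.degrees(np.arctan2(d[1],d[0])),2),s.min().round(4),s.max().round(4))
E
```

```text
scene 255 208
top 246 183
pick_grip scene 0.67 456 [ 0.5255 -0.2846] yaw -178.51 -0.1092 0.0749
pick_rest scene 0.91 951 [ 0.5339 -0.2656] yaw -177.48 -0.0661 0.0864
clip scene 0.47 26 [0.6283 0.0233] yaw 93.39 -0.0198 0.0114
clip_eye scene 0.4 26 [0.6225 0.0324] yaw 172.36 -0.0113 0.0106
pick_grip top 0.82 439 [ 0.5204 -0.2812] yaw -179.64 -0.0952 0.061
pick_rest top 0.79 857 [ 0.5186 -0.2592] yaw 177.82 -0.061 0.061
clip top 0.5 8 [0.6044 0.0206] yaw 100.96 -0.0071 0.0086Traceback (most recent call last):
  File "<stdin>", line 14, in <module>
  File "h.py", line 12, in at_z
    o,d=ray(cam,px); return o+d*(z-o[2])/d[2]
        ~~~^^^^^^^^
  File "h.py", line 5, in ray
    c=imaging.calibration(cam);K=np.array(c["camera_matrix"]);R=np.array(c["R"]);t=np.array(c["t"])
ValueError: time passes only in moves, steps and waits
```

View pics/clip0.png

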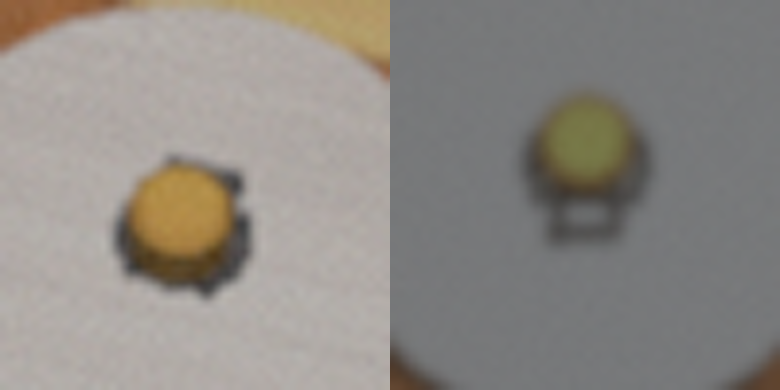

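The views show the pick at top-image px (384,225), hook toward +x. The clip eye faces the robot, with the pull bar at top px ≈(246,188) and the head top at ≈(246,176). Next I'll get the axis directions.

```bash
python3 - <<'E'
s=open('h.py').read()
s=s.replace("def ray(","_C={n:imaging.calibration(n) for n in('scene','top')}\ndef ray(").replace("c=imaging.calibration(cam)","c=_C[cam]")
open('h.py','w').write(s)
E
python3 - <<'E'
from h import *
print("bar",at_z("top",[245.9,188.3],.077).round(4),"head",at_z("top",[246.4,175.9],.096).round(4))
for c,g in(("top",(384,225)),("scene",(131,151))):
    im=imaging.read_camera(c);hsv=cv2.cvtColor(im,cv2.COLOR_RGB2HSV)
    m=((hsv[...,0]<17)&(hsv[...,1]>190)).astype(np.uint8)
    n,l,st,ce=cv2.connectedComponentsWithStats(m)
    i=1+np.argmin(np.hypot(*(ce[1:]-g).T)+1000*(st[1:,4]<60))
    ys,xs=np.nonzero(l==i);W=np.array([at_z(c,p,.050)[:2] for p in np.c_[xs,ys]])
    mu=W.mean(0);w,V=np.linalg.eigh(np.cov((W-mu).T));d=V[:,1];s=(W-mu)@d
    print(c,len(W),mu.round(4),np.degrees(np.arctan2(d[1],d[0])).round(2),s.min(),s.max(), W.min(0),W.max(0))
    # rest posts, dark
    q=nets.trace(c,"machine")[0]["pixels"]
    p=cv2.findContours(q.astype(np.uint8),0,2)[0];p=max(p,key=cv2.contourArea)
    R=cv2.minAreaRect(np.array([at_z(c,x[0],.03)[:2] for x in p],np.float32));print("machine",R)
for y in(0,-.05,.05): print(r.ik([.515,-.282,.15],down(y)),r.ik([.47,.022,.104],down(y)))
E
```

```text
bar [0.5998 0.023  0.077 ] head [0.623  0.0214 0.096 ]
top 2 [ 0.5114 -0.2698] 176.72 -0.0010980228140758037 0.0010980228140758004 [ 0.51028752 -0.26985405] [ 0.51247997 -0.26972842]
machine ((0.6226028800010681, 0.022648155689239502), (0.18024161458015442, 0.20032498240470886), 88.14146423339844)
scene 241 [ 0.5101 -0.2837] -178.03 -0.04612032569336461 0.05132139593445154 [ 0.45896709 -0.29674532] [ 0.55650062 -0.27035235]
machine ((0.6284348368644714, 0.019601188600063324), (0.18061789870262146, 0.21241378784179688), 88.42534637451172)
[ 0.63444075  0.28134417 -0.24755765  1.72012806  0.07462823  1.14931249
 -1.20512981] [ 0.60191205  0.15955778 -0.7874051   2.01337754  0.13257231  1.01907846
 -1.81968196]
[ 0.63310096  0.28121211 -0.24596211  1.72019912  0.07412421  1.14925175
 -1.25473536] [ 0.59900034  0.15902152 -0.78421342  2.01348647  0.13171568  1.01894479
 -1.86900556]
[ 0.6350434   0.28140379 -0.24827541  1.72009611  0.07485509  1.14933989
 -1.15530732] [ 0.60511255  0.16015185 -0.79091557  2.01325809  0.13351953  1.01922683
 -1.7704301 ]
```

```bash
python3 - <<'E'
from h import *
q=down(0.0)
r.set_gripper(.05)
r.reach([.516,-.2815,.13],q)
r.line_to([.516,-.2815,.040],feed=.1)
print(r.state()["wrist_force"].round(2))
r.set_gripper(0.0)
s=r.state();print(s["width"],s["finger_force"],s["wrist_force"].round(2),s["position"],s["time_s"])
r.line_to([.516,-.2815,.15],feed=.12)
r.sleep(.3)
s=r.state();print(s["width"],s["finger_force"],s["wrist_force"].round(2),s["ft_torque"].round(3),s["position"],s["time_s"])
a=[]
for c in("scene","top"):
    im=imaging.read_camera(c);u,v=map(int,proj(c,np.array([.58,-.2815,.14])));print(c,u-40,v-40)
    a.append(cv2.resize(im[v-40:v+40,u-40:u+40],(400,400),interpolation=cv2.INTER_CUBIC))
    print(proj(c,np.array([.621,-.2815,.125])),[ (round(x["conf"],2),x["point"]) for x in nets.spot_point(c,"pick_grip")[:1]])
cv2.imwrite("pics/pick1.png",np.hstack(a)[:,:,::-1])
E
```

```text
[ 0.38 -0.09  0.58]
0.015911150701002606 30.00022522173822 [ 0.55 -0.05  0.3 ] [ 0.51603223 -0.28153064  0.04006909] 6.2667
0.015900943184589768 29.99994263984263 [-0.19  0.56 -0.53] [ 0.017 -0.038 -0.025] [ 0.51584645 -0.28139908  0.14955907] 7.6333
scene 71 105
[105.27939923 166.35331716] [(0.76, [123.6, 119.3])]
top 359 150
[395.37411594 172.01138929] []
```

View pics/pick1.png

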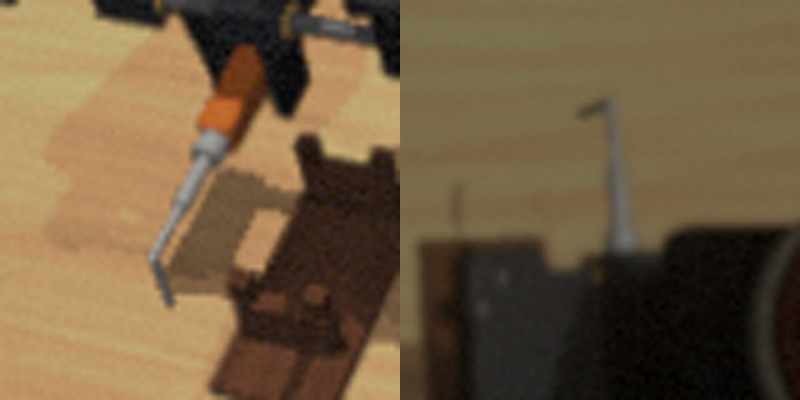

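The hook tip shows at scene px (105,166) and top px (395,173), about 104 mm ahead of the TCP. Next I'll feel the disc, then the brass head's side.

```bash
cat >> h.py <<'E'
def W(n=3):
    a=[]
    for _ in range(n): r.sleep(.02);a.append(r.state()["wrist_force"])
    return np.mean(a,0)
def guard(d,step,n,thr,feed=.02,f0=None):
    """step along unit d from commanded pose until reaction against d exceeds thr"""
    d=np.array(d,float);p=np.array(r.state()["position"]);f0=W(5) if f0 is None else f0
    for i in range(1,n+1):
        r.line_to(p+d*step*i,feed=feed);f=-(W(2)-f0)@d
        if f>thr: break
    return f>thr, p+d*step*i, np.array(r.state()["position"]), f
E
python3 - <<'E'
from h import *
t=tri({"scene":[105,165.8],"top":[395.2,172.8]});off=t-np.array([.51585,-.2814,.14956]);print("tip off",off.round(4))
x=.623-.034-.104;y=.0225
r.line_to([x,y,.16],feed=.2)
r.line_to([x,y,.109],feed=.08)
r.sleep(.2);print(r.state()["time_s"],W())
res=guard([0,0,-1],.001,16,1.2);print(res,r.state()["time_s"])
E
```

```text
tip off [ 0.1038 -0.0007 -0.0251]
10.4917 [-0.23842981 -0.06546489 -0.91059268]
(np.True_, array([0.48530289, 0.02250104, 0.09742924]), array([0.48536913, 0.02253523, 0.09747143]), np.float64(1.505521516998884)) 14.025
```

```bash
python3 - <<'E'
from h import *
x=.4853;y=.0225
r.line_to([x,y,.1065],feed=.05)
r.line_to([x+.012,y,.1065],feed=.05);r.sleep(.2)
res=guard([1,0,0],.0006,25,1.2);print(res,r.state()["time_s"],W(),r.state()["position"])
a=[]
for c in("scene","top"):
    im=imaging.read_camera(c);u,v=map(int,proj(c,np.array([.608,.022,.08])));print(c,u-25,v-25)
    a.append(cv2.resize(im[v-25:v+25,u-25:u+25],(390,390),interpolation=cv2.INTER_CUBIC))
cv2.imwrite("pics/feel.png",np.hstack(a)[:,:,::-1])
E
```

```text
(np.True_, array([0.50554476, 0.02251857, 0.10640328]), array([0.50527294, 0.02253235, 0.10629279]), np.float64(1.326017442034204)) 19.0 [-1.28166609 -0.0261729   0.3369755 ] [0.50530092 0.02251871 0.10631521]
scene 230 181
top 221 159
```

View pics/feel.png

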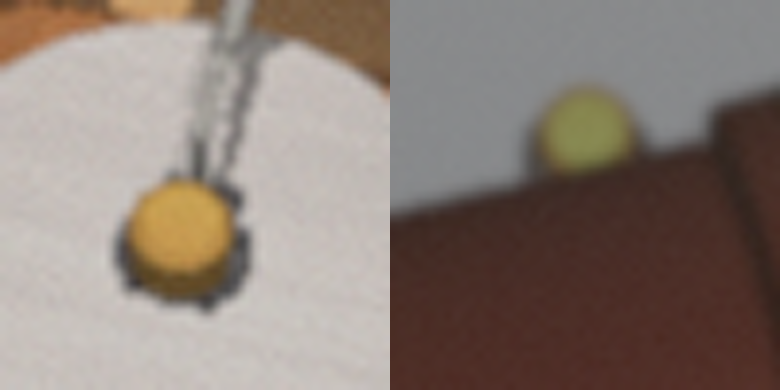

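The hook is touching the head's near side, behind it in the scene view at crop px ≈(200,175). I'll back off 1.25 mm and lower it into the eye.

```bash
python3 - <<'E'
from h import *
r.line_to([.5039,.0225,.1063],feed=.02);r.sleep(.15)
res=guard([0,0,-1],.001,10,1.2);print(res,r.state()["time_s"],W())
E
```

```text
(np.True_, array([0.50411782, 0.02249963, 0.09640774]), array([0.50421042, 0.02252143, 0.09649925]), np.float64(1.7829301764264434)) 22.4667 [-0.03589537  0.53006346  1.14607353]
```

```bash
python3 - <<'E'
from h import *
p=np.array([.5042,.0225,.0970]);r.line_to(p,feed=.02);f0=W(4);print(f0.round(2))
for i in range(1,16):
    r.line_to(p-[.001*i,0,0],feed=.015);f=W(2)-f0;s=r.state();print(i,f.round(1),s["position"].round(4),s["ft_torque"].round(2))
    if f[0]>25 or abs(f[2])>8 or (i>4 and f[0]<2): break
print(s["time_s"])
a=[]
for c in("scene","top"):
    im=imaging.read_camera(c);u,v=map(int,proj(c,np.array([.608,.022,.08])));print(c,u-25,v-25)
    a.append(cv2.resize(im[v-25:v+25,u-25:u+25],(390,390),interpolation=cv2.INTER_CUBIC))
cv2.imwrite("pics/pull.png",np.hstack(a)[:,:,::-1])
E
```

```text
[-0.37 -0.21  0.71]
1 [0.1 0.1 0. ] [0.5031 0.0225 0.097 ] [-0.03 -0.05  0.06]
2 [ 0.6  0.2 -0.3] [0.5021 0.0225 0.097 ] [-0.05 -0.05  0.01]
3 [ 1.9  0.4 -0.3] [0.5013 0.0225 0.0971] [ 0.04 -0.35  0.03]
4 [ 4.1 -0.2 -1.2] [0.5006 0.0225 0.0972] [ 0.02 -0.86 -0.01]
5 [ 5.6 -0.3 -1.6] [0.4998 0.0225 0.0973] [-0.05 -1.24 -0.06]
6 [ 6.5 -0.3 -1.3] [0.4992 0.0225 0.0974] [-0.01 -1.43 -0.02]
7 [ 7.4 -0.2 -1.2] [0.4985 0.0225 0.0976] [-0.06 -1.65 -0.05]
8 [ 8.1  0.6 -2. ] [0.4977 0.0225 0.0976] [-0.01 -1.74 -0.04]
9 [ 9.4  0.7 -2.4] [0.4971 0.0226 0.0978] [ 0.14 -2.01 -0.04]
10 [ 9.4 -0.2 -1.6] [0.4964 0.0225 0.098 ] [-0.1  -2.27 -0.04]
11 [ 9.4  0.8 -1.8] [0.4953 0.0224 0.0979] [-0.12 -2.17 -0.07]
12 [ 9.5 -0.5 -1.8] [0.4941 0.0225 0.0978] [-0.04 -2.02 -0.06]
13 [ 7.5  0.  -1.7] [0.4928 0.0225 0.0977] [-0.06 -1.8  -0.01]
14 [ 3.1  0.1 -0.8] [0.4902 0.0225 0.0971] [-0.06 -0.74 -0.01]
15 [ 0.5 -0.  -0.2] [0.4886 0.0225 0.0968] [-0.01 -0.21 -0.02]
27.0833
scene 230 181
top 221 159
```

View pics/pull.png

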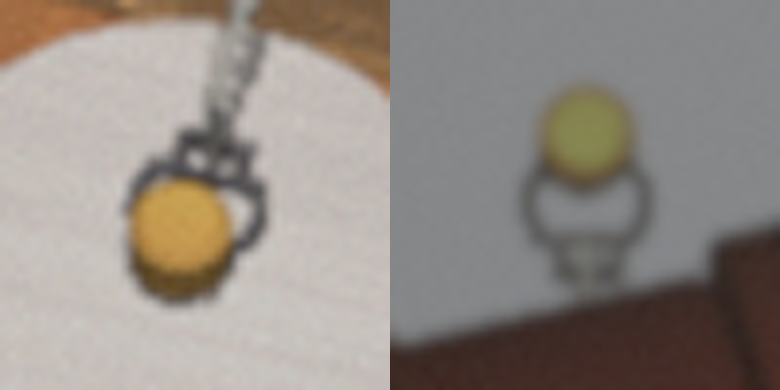

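The clip has slid about 13 mm and is free of the groove, with the hook still in the eye. I'll keep sliding it slowly.

```bash
python3 - <<'E'
from h import *
r.line_to([.4705,.0225,.0970],feed=.02);print(W().round(2),r.state()["position"])
# nudge forward 1 mm to unload, then straight up
r.line_to([.4715,.0225,.0970],feed=.02)
r.line_to([.4715,.0225,.107],feed=.02);print(W().round(2))
r.line_to([.4715,.0225,.15],feed=.1)
r.line_to([.4715,-.08,.15],feed=.2)
a=[]
for c in("scene","top"):
    im=imaging.read_camera(c);u,v=map(int,proj(c,np.array([.598,.022,.08])))
    a.append(cv2.resize(im[v-25:v+25,u-25:u+25],(390,390),interpolation=cv2.INTER_CUBIC))
    print(c,u-25,v-25)
cv2.imwrite("pics/free.png",np.hstack(a)[:,:,::-1]);print(r.state()["time_s"])
E
```

```text
[-0.67 -0.25  0.87] [0.47039966 0.02246929 0.09692495]
[ 0.18 -0.53 -0.55]
scene 231 177
top 221 163
30.6083
```

View pics/free.png

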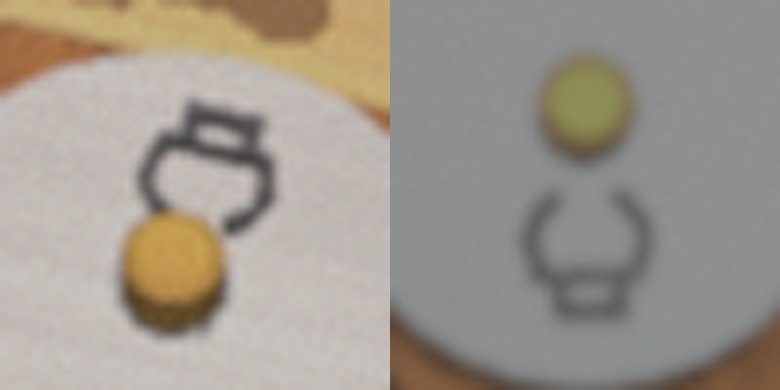

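```bash
python3 - <<'E'
from h import *
b=at_z("top",[246.6,202.7],.077);print(b, "clip dist", .6232-b[0]-.02175)
assert .6232-b[0]-.02175>.0265
r.line_to([.516,-.2815,.15],feed=.2)
r.line_to([.516,-.2815,.055],feed=.1);r.sleep(.15)
res=guard([0,0,-1],.001,16,1.5);print(res,r.state()["time_s"])
r.set_gripper(.05);r.sleep(.2)
r.line_to([.516,-.2815,.06],feed=.04)
r.line_to([.516,-.2815,.17],feed=.15)
r.line_to([.44,-.2815,.2],feed=.15)
r.sleep(.3)
a=[]
for c,X in(("scene",[.54,-.28,.04]),("top",[.54,-.28,.04])):
    im=imaging.read_camera(c);u,v=map(int,proj(c,np.array(X)))
    a.append(cv2.resize(im[v-45:v+45,u-45:u+45],(400,400),interpolation=cv2.INTER_CUBIC))
cv2.imwrite("pics/rest.png",np.hstack(a)[:,:,::-1]);print(r.state()["time_s"])
print(tri({c:nets.spot_point(c,"pick_grip")[0]["point"] for c in("scene",)} | {c:q[0]["point"] for c in("top",) if (q:=nets.spot_point(c,"pick_grip"))}))
E
```

```text
[0.56927196 0.02208581 0.077     ] clip dist 0.03217803653361156
(np.True_, array([ 0.51641036, -0.2816921 ,  0.03968981]), array([ 0.51656614, -0.28176539,  0.04002247]), np.float64(4.563999214227617)) 37.6583
41.3583
[ 0.52915366 -0.27360932  0.05688213]
```

View pics/rest.png

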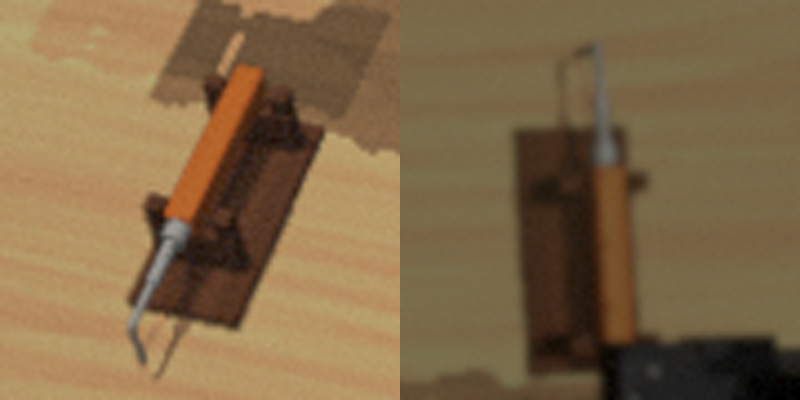

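The pick lies in both notches as it did at the start, and the clip is 32 mm from the axis, so I'll hand in.

```bash
python3 -c "
from h import *
print(r.finish_job(), r.state()['time_s'])"
```

```text
the job is handed in; nothing more can be done
the job is handed in; nothing more can be done
```

The job is handed in at about 41.5 s of the 54 s limit: the clip lies loose and flat on the disc, its origin about 32 mm from the spindle axis (clear at 26 mm), and the pick is back in its rest.

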